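# Lay the fan down and shut its guard

## Task

On the plywood test stand, push the large cooling fan over with the fingertips so that it lies flat on the plate, wire grille up, between the guard's posts; then push the open hinged guard over it and press it fully shut. Only push: do not lift or carry the fan, and leave the small fan and everything else on the bench where it is. Finish with the hand clear of everything.

Things in the scene. Friction and masses are not known exactly. Their poses are not given: they have to be found in the camera images.
- stand: Test stand, fixed: plywood plate 300 (x) by 320 (y) by 12 mm thick, origin at the centre of its underside. Two hinge posts (x +-98, y -85 mm) carry the guard's axis, parallel to x; two thin rest posts (x +-83, y +88 mm, 57.5 mm above the bench) carry its free edge when shut. The large fan stands on the plate near the +y side and is to fall towards -y, in under the guard.
- guard_hinge (a point): Middle of the guard's hinge axis, at (0, -85, 60) mm in the stand's frame.
- guard (a joint): Angle of the guard, rad: 0 shut (level, pointing along the stand's +y), 1.57 upright, 2.05 fully open (leaning away to -y). The hinge is stiff: the guard stays wherever it is left and must be pushed all the way; up to about 2 N at its free edge moves it.
- guard_edge (a point): Middle of the guard's free edge, 180 mm from the hinge axis, in the middle of its thickness. The guard is a flat aluminium frame 180 mm wide and 5 mm thick with thin bars inside; the strip along the free edge is 25 mm wide and solid: push there.
- fan: Large fan: black square frame 120 (x) by 38 (y) by 120 mm (z), 0.2 to 0.4 kg, wire grille on its +y face, acts as a closed box. Origin: centre of the edge face it starts standing on; z up, grille facing about the stand's +y at the start. Pushed near the top it tips about its lower edge and falls flat by itself past 18 degrees.
- fan_center (a point): Centre of the large fan, 60 mm from its origin along its z; 31 mm above the bench when it lies flat on the plate.
- small_fan: Bystander: a like fan of 80 x 25 x 80 mm standing on edge on the bench next to the plate. Origin: centre of its underside.
- servo: Bystander: black servo motor 40 x 20 x 38 mm standing on the plate, with a 54 mm long flange and a white horn on top, 45 mm high in all. Origin: centre of its underside.
- jar: Bystander: clear jar, diameter 40 mm, 50 mm high, on the plate. Origin: centre of its underside.
- mcu: Bystander: small black controller board 18 x 45 x 11 mm flat on the bench. Origin: centre of its underside.
- driver: Bystander: screwdriver, 150 mm, lying on the bench behind the guard, along its own x. Origin: under its middle.
- mug: Bystander: white mug, diameter 80 mm, 90 mm high, on the bench. Origin: centre of its underside.
- spool: Bystander: filament spool, diameter 100 mm, 50 mm high, lying on the bench. Origin: centre of its underside.
There are look-alikes about, which are no part of the job. What is shaped like the fan but purple is not meant.

How it is judged:
On the way, in this order (a step that is already met when the one before it is completed fails the run):
1. the large fan lies flat on the plate, grille up, between the posts, the guard still open (angle between fan's own y axis and vertical below 0.1 rad and height (world z) of fan_center between 0.025 and 0.037 m and y of fan_center in the frame of stand between -0.04 and 0.045 m and x of fan_center in the frame of stand between -0.035 and 0.035 m and value of joint guard above 0.8 rad), for 0.2 s.
2. the guard is pressed shut over the fan (value of joint guard below 0.05 rad), for 0.2 s.
At the end, for the whole second after the job is handed in: The large fan lies flat on the plate, grille up (within 0.1 rad), its centre within 35 mm of the stand's middle line in x and between -40 and +45 mm in y of the stand, at rest; the guard is shut (below 0.05 rad) (angle between fan's own y axis and vertical below 0.1 rad and height (world z) of fan_center between 0.025 and 0.037 m and y of fan_center in the frame of stand between -0.04 and 0.045 m and x of fan_center in the frame of stand between -0.035 and 0.035 m and value of joint guard below 0.05 rad and linear speed of fan below 0.02 m/s); the robot touches nothing.
It fails at once if the large fan is lifted (its centre more than 12 mm above the height it passes when tipping) (height (world z) of fan_center above 0.087 m).
It fails at once if the large fan is carried or shoved more than 50 mm while still standing (angle between fan's own z axis and vertical below 0.15 rad and distance of fan from where it was at the start of the episode above 0.05 m).
It fails at once if a bystander is moved by more than 25 mm or tipped over (distance of any of small_fan, servo, jar, mcu, driver, mug, spool from where it was at the start of the episode above 0.025 m or angle between any of small_fan, servo, jar, mcu, mug, spool's own z axis and vertical above 0.6 rad).
It also fails if it takes over 50 s, if anything falls off the work surface, if the arm or the gripper's body presses on something with over 40 N, if the wrist force passes 120 N, or if a joint passes its speed limit or range.

## Robot

A 7-joint arm with a two-finger parallel gripper is mounted at the origin on the work surface. World frame = base frame: x ahead of the robot, y to its left, z up, the work surface at z = 0. Lengths are in m, angles in rad, forces in N, time in s.
With the tool pointing down it reaches from about 0.425 to 0.825 m from the base axis. Payload 3.6 kg.
Tool frame: the origin (TCP) lies where the fingers leave the gripper's body, on its centre line; the fingertips stand 73 mm ahead of it and the grasp point (between the pads) lies 54 mm ahead of it; z points along the fingers, y is the line along which they close (so a half turn about z gives the same grasp; the last joint's range is limited). The gripper opens to 85 mm and grips with 20 to 120 N. Pads are 22 mm wide; open, the fingers measure 114 mm over their backs; the gripper's body (76 mm by 85 mm) begins 54 mm behind the grasp point. The pads swing forward as they close: fully open they stand 13 mm farther back than shut.
Start: joints at [-1.145, 0.615, -0.013, 1.423, 0.008, 1.103, -0.04], TCP at [0.284, 0.584, 0.304] pointing down, gripper open.
Joint ranges: [-3.12, 3.12], [-0.3, 2.06], [-1.34, 1.32], [0.26, 2.42], [-1.36, 4.5], [0.01, 1.98], [-2.84, 2.84]. Speed limits (rad/s): [2.79, 2.79, 3.14, 3.14, 3.14, 3.14, 3.14].

## Interface

Orientations are given as a unit quaternion [x, y, z, w].
In Python, from station import arm, snapshot, camera_info, ticket gives the robot as it stands. Calls block until the motion is done:
- arm.movep(position, orientation): joint-space move of the TCP to a pose.
- arm.line_to(position, velocity=0.15, ori=None): straight line of the TCP; ori=None keeps the orientation; velocity is the mean speed in m/s.
- arm.move_j(angles): joint-space move.
- arm.move_gripper(opening, effort=None): opening from 0.0 (shut) to 1.0 (fully open); effort is the grip in N (None keeps the last); returns when the fingers have stopped.
- arm.pause(seconds).
- arm.ik(position, orientation): joint angles nearest the present ones, or None.
- snapshot(name): name is "scene" or "side" or "wrist"; returns the picture (420x560x3 uint8, blue, green, red); there is no depth.
- camera_info(name): a dict with "fx", "fy", "cx", "cy" (pixels), "R" (3x3) and "t" (3): a world point X has camera coordinates R X + t; the wrist camera has in their place "T_tool_cam" (4x4, takes a point from camera to tool coordinates, whose origin is the TCP and whose axes are the flange's). Camera axes: x right, y down, z forward; pixel columns grow to the right and rows downward; lengths in m; the calibration is good to about 2 mm. The wrist camera is an equidistant fisheye: a pixel r from the principal point sees the ray r / f radians off the axis. A picture is of the moment at which its call begins: read the wrist's pose just before it. camera_info takes no time and is no camera call.
A pose or a line that the arm cannot do raises arm.MotionError and nothing moves.
- ticket.finish_job(): hands the job in; it is judged then, once.
Readings, each from a call of its own:
- arm.read_time(): time.
- arm.read_joint_positions(): joint angles.
- arm.read_dq(): joint speeds.
- arm.read_effort(): joint torques, N m.
- arm.read_tool_pos(): TCP position.
- arm.read_eef_rot(): TCP orientation.
- arm.read_ft_force(): force on the tool from outside, world axes, zero at the start.
- arm.read_wrist_torque(): the same for the moment, N m.
- arm.read_opening(): opening from 0.0 (shut) to 1.0 (fully open).
- arm.read_finger_force(): force on a finger pad.
Only numpy, scipy, OpenCV 4.12 (cv2) and the standard library are available. Lean on these libraries where they do the work, as an engineer would, in place of code of your own. Each camera call takes 0.05 s, during which the arm holds its last target. There are 200 camera calls.

## Working session

There is one attempt and no reset: what is moved stays moved. The work goes in short steps, each a Python script; the robot and the scene stay as the last script left them, time stands still between calls to the robot, and variables do not carry over. Pictures are saved under pics/ and viewed, at most 10 in all, crops included, and the job is handed in when it is done.

```bash
mkdir -p pics; python3 - <<'E'
from station import arm,snapshot,camera_info
import cv2
for n in("scene","side"):
    cv2.imwrite(f"pics/{n}1.png",cv2.resize(snapshot(n),(800,600),interpolation=cv2.INTER_CUBIC)); c=camera_info(n); print(n,c)
print(arm.read_time(),arm.read_eef_rot())
E
```

```text
scene {'fx': 389.84521660396473, 'fy': 389.84521660396473, 'cx': 271.24628390465637, 'cy': 200.59747407094534, 'R': array([[ 0.77940275,  0.62649096,  0.0063585 ],
       [ 0.43404659, -0.5326128 , -0.72658596],
       [-0.45181292,  0.56906299, -0.68704615]]), 't': array([-0.39201614, -0.19119099,  1.5011038 ])}
side {'fx': 423.45554436838603, 'fy': 423.45554436838603, 'cx': 278.9955903346898, 'cy': 210.6192423313352, 'R': array([[ 0.924827  , -0.38038365,  0.00181541],
       [-0.18329606, -0.44981958, -0.87410806],
       [ 0.33331302,  0.80806598, -0.48572811]]), 't': array([-0.47958456,  0.14791178,  1.24569401])}
0.1 [ 2.24452119e-01  9.74484406e-01 -1.15158191e-03 -2.50856279e-04]
```

View pics/scene1.png

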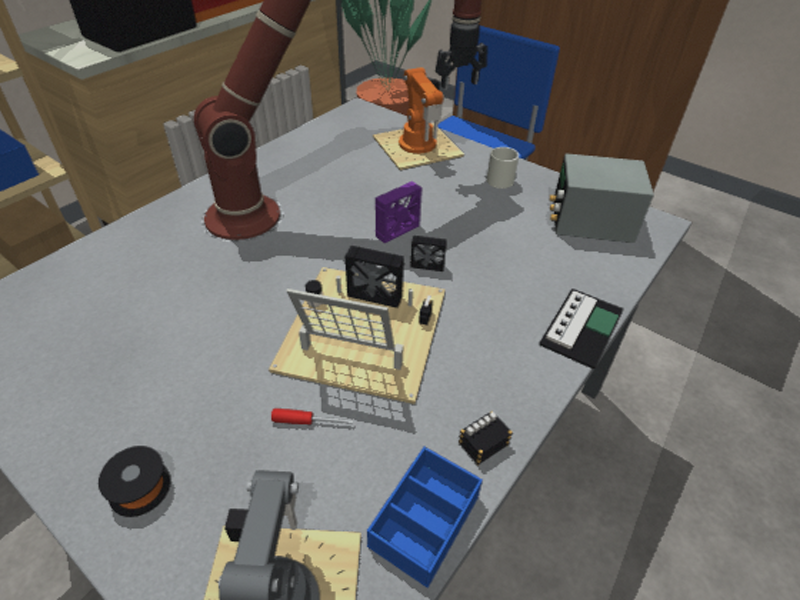

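View pics/side1.png

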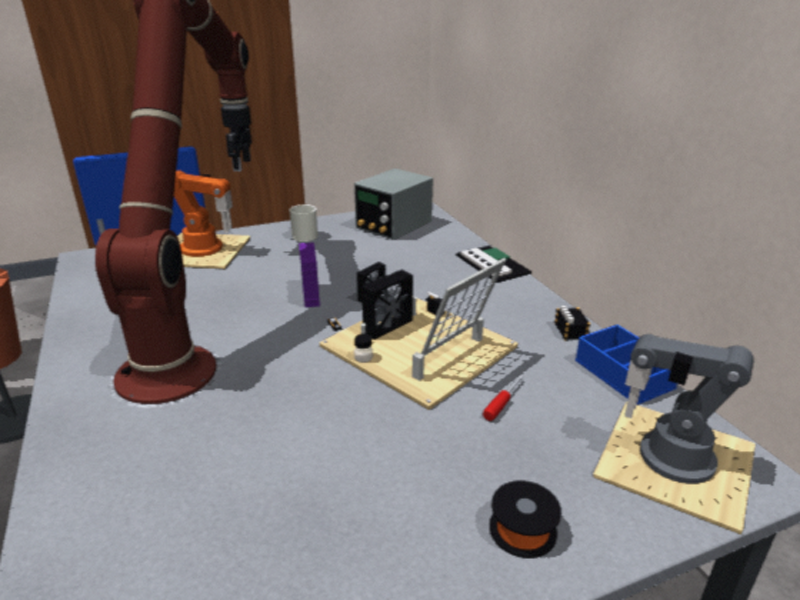

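The large fan (scene ~375,275) stands behind the open guard (edge ~340,310). The small fan is at ~428,253, the servo at ~426,312, the jar at ~313,287 and the purple decoy at ~398,212. I'll zoom in before fitting poses.

```bash
python3 - <<'E'
from station import snapshot
import cv2
a=snapshot("scene");cv2.imwrite("pics/c1.png",cv2.resize(a[150:290,180:330],None,fx=4,fy=4,interpolation=cv2.INTER_CUBIC))
a=snapshot("side");cv2.imwrite("pics/c2.png",cv2.resize(a[175:290,215:370],None,fx=5,fy=5,interpolation=cv2.INTER_CUBIC))
E
```

```text
(no output)
```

View pics/c1.png

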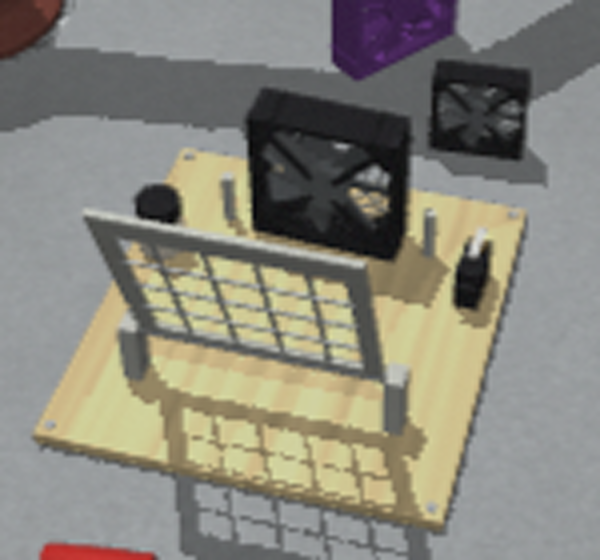

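View pics/c2.png

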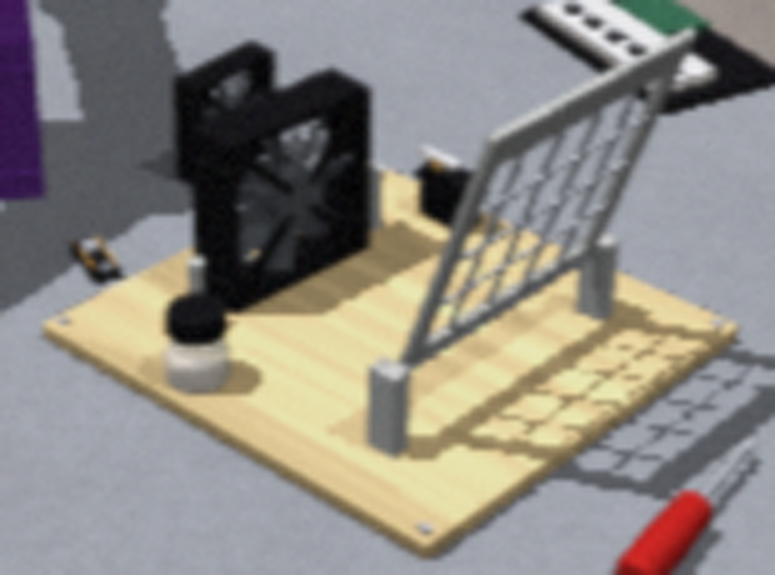

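The crops give usable plate, fan and guard corners, so I'll fit the poses from both views.

```bash
cat >fit.py <<'E'
import numpy as np
from scipy.optimize import least_squares
from station import camera_info
C={n:camera_info(n) for n in("scene","side")}
def proj(n,X):
    c=C[n];p=np.asarray(X)@c["R"].T+c["t"];return np.c_[c["fx"]*p[:,0]/p[:,2]+c["cx"],c["fy"]*p[:,1]/p[:,2]+c["cy"]]
def px(n,uv):
    uv=np.array(uv,float)+.5;return uv/4-.5+[180,150] if n=="scene" else uv/5-.5+[215,175]
def T(q,P):
    c,s=np.cos(q[2]),np.sin(q[2]);P=np.array(P,float);return np.c_[P[:,:2]@np.array([[c,s],[-s,c]])+q[:2],P[:,2]]
def fit(obs,q0):
    f=lambda q:np.concatenate([(proj(n,T(q,[o[0] for o in L]))-px(n,[o[1] for o in L])).ravel() for n,L in obs.items()])
    r=least_squares(f,q0,loss="soft_l1");return r.x,f(r.x).reshape(-1,2).round(1)
def tri(a,b):
    f=lambda X:np.r_[(proj("scene",[X])-px("scene",[a])).ravel(),(proj("side",[X])-px("side",[b])).ravel()]
    r=least_squares(f,[.6,0,.05]);return r.x,r.fun.round(1)
E
python3 - <<'E'
from fit import *
h=.012
S={"scene":[((-.15,-.16,h),(35,436)),((.15,-.16,h),(443,521)),((.15,.16,h),(526,212)),((-.15,.16,h),(182,151))],
"side":[((-.15,.16,h),(44,327)),((-.15,-.16,h),(428,547)),((.15,-.16,h),(737,327))]}
# yaw init: stand +x = image right
q,r=fit(S,[.65,.05,0.6]);print("stand",q.round(4),r.tolist())
F={"scene":[((-.06,.019,.132),(262,90)),((.06,.019,.132),(410,115)),((.06,-.019,.132),(405,150)),((-.06,-.019,.132),(250,122)),((.06,-.019,.012),(400,260))],
"side":[((.06,-.019,.132),(370,88)),((.06,.019,.132),(333,70)),((-.06,-.019,.012),(240,308)),((.06,-.019,.012),(368,240))]}
f,r=fit(F,[q[0],q[1]+.08,q[2]]);print("fan",f.round(4),r.tolist())
c,s=np.cos(q[2]),np.sin(q[2]);loc=lambda X:np.r_[np.array([[c,s],[-s,c]])@(X[:2]-q[:2]),X[2]].round(4)
print("fan in stand",loc(np.r_[f[:2],.012]),f[2]-q[2])
for nm,a,b in[("edgeL",(87,211),(493,135)),("edgeR",(363,262),(690,35)),("jar top",(157,192),(196,308)),("servo",(472,255),(448,170)),("sf top +x -y",(527,90),(272,48)),("restL",(228,178),(196,262)),("restR",(430,212),(374,168)),("hingeL",(133,322),(389,367)),("hingeR",(396,372),(603,242))]:
    X,r=tri(a,b);print(nm,X.round(3),loc(X),r)
E2=0
# small fan from scene only
G={"scene":[((-.04,.0125,.08),(436,62)),((.04,.0125,.08),(530,70)),((.04,-.0125,.08),(526,92)),((-.04,-.0125,.08),(432,88)),((.04,-.0125,0),(522,160)),((-.04,-.0125,0),(436,145))]}
g,r=fit(G,[f[0],f[1]+.15,q[2]]);print("small",g.round(3),loc(np.r_[g[:2],0]),r.tolist())
E
```

```text
stand [ 0.5214 -0.1081  0.4269] [[-0.8, -0.3], [0.2, 0.6], [0.2, -0.9], [-0.3, -0.9], [-0.4, -0.6], [0.4, 0.0], [1.0, -0.4]]
fan [ 0.485  -0.0212  0.4238] [[0.3, -0.2], [1.1, 0.0], [-0.6, -0.7], [-0.5, -0.5], [-0.2, 0.2], [0.5, -0.9], [-0.8, -0.9], [0.4, 1.6], [0.4, 1.0]]
fan in stand [0.0028 0.0941 0.012 ] -0.0031165258742515967
edgeL [ 0.5   -0.274  0.231] [-0.0879 -0.1419  0.2309] [ 0.  -0.2  0.1  0.2]
edgeR [ 0.659 -0.2    0.229] [ 0.0873 -0.1409  0.2285] [-0.   0.3 -0.2 -0.3]
jar top [ 0.388 -0.118  0.065] [-0.1257  0.0458  0.0647] [-0.1  0.8 -0.4 -0.6]
servo [ 0.609 -0.004  0.05 ] [0.1228 0.0588 0.0505] [ 0.  -0.2  0.1  0.2]
sf top +x -y [0.546 0.158 0.08 ] [0.1324 0.232  0.0795] [ 0.  -0.6  0.3  0.5]
restL [ 0.41  -0.061  0.056] [-0.082   0.0892  0.056 ] [ 0.  -0.3  0.1  0.2]
restR [0.559 0.008 0.057] [0.0827 0.0901 0.0567] [ 0.  -0.1  0.   0.1]
hingeL [ 0.468 -0.224  0.065] [-0.0967 -0.0831  0.0653] [ 0.  -0.4  0.2  0.3]
hingeR [ 0.645 -0.146  0.067] [ 0.0973 -0.0855  0.0667] [-0.1  0.5 -0.4 -0.5]
small [0.508 0.147 0.536] [0.0931 0.2376 0.    ] [[-0.0, -0.0], [0.2, 0.2], [0.7, -0.7], [0.1, -1.9], [-0.1, 0.4], [-1.7, 1.9]]
```

```bash
cat >rob.py <<'E'
import numpy as np, cv2
from scipy.spatial.transform import Rotation as Rn
from station import arm,snapshot
O=np.array([.5214,-.1081]);yaw=.4269
ex=np.array([np.cos(yaw),np.sin(yaw)]);ey=np.array([-ex[1],ex[0]])
def ori(s=1):
    x=np.r_[s*ey,0];z=np.array([0,0,-1.]);return Rn.from_matrix(np.c_[x,np.cross(z,x),z]).as_quat()
def tip(x,y,z): return np.r_[O+x*ex+y*ey,z+.073]
E
python3 - <<'E'
from rob import *
for s in(1,-1):
  for p in[(0.003,.16,.25),(0.003,.16,.108),(0.003,.06,.108),(0,-.19,.29),(0,-.19,.2),(0,.08,.06)]:
    j=arm.ik(tip(*p),ori(s));print(s,p,None if j is None else np.round(j,2))
arm.move_gripper(0.0)
E
```

```text
1 (0.003, 0.16, 0.25) [-0.36  0.31  0.3   1.93 -0.11  0.92  0.42]
1 (0.003, 0.16, 0.108) [-0.25  0.52  0.17  2.1  -0.17  0.54  0.47]
1 (0.003, 0.06, 0.108) [-0.07  0.57  0.2   1.99 -0.19  0.6   0.68]
1 (0, -0.19, 0.29) [ 0.09  0.65  0.62  1.3  -0.38  1.3   1.13]
1 (0, -0.19, 0.2) [ 0.14  0.7   0.49  1.43 -0.35  1.09  1.12]
1 (0, 0.08, 0.06) [-0.06  0.63  0.13  2.06 -0.18  0.46  0.63]
-1 (0.003, 0.16, 0.25) [-0.89  0.5   1.14  1.94 -0.52  1.04 -2.23]
-1 (0.003, 0.16, 0.108) [-0.81  0.8   1.13  2.11 -0.97  0.9  -1.8 ]
-1 (0.003, 0.06, 0.108) [-0.59  0.85  1.13  2.   -0.97  0.97 -1.66]
-1 (0, -0.19, 0.29) [-0.1   0.81  1.13  1.31 -0.72  1.45 -1.74]
-1 (0, -0.19, 0.2) [-0.12  0.91  1.13  1.44 -0.83  1.31 -1.64]
-1 (0, 0.08, 0.06) [-0.62  0.95  1.13  2.07 -1.13  0.95 -1.55]
```

s=1 is comfortable everywhere. I'll move in behind the fan and push it in small, force-watched steps.

```bash
python3 - <<'E'
from rob import *
q=ori()
arm.movep(tip(.003,.16,.25),q)
arm.line_to(tip(.003,.16,.108),.15)
print(arm.read_time(),arm.read_ft_force())
pushed=0
for y in np.arange(.145,.069,-.005):
    arm.line_to(tip(.003,y,.108),.06)
    f=arm.read_ft_force();print(round(y,3),np.round([f[:2]@ex,f[:2]@ey,f[2]],2))
arm.line_to(tip(.003,.10,.2),.15)
cv2.imwrite("pics/p2.png",np.hstack([snapshot("scene")[150:290,180:330].repeat(3,0).repeat(3,1)[:345],snapshot("side")[175:290,215:330].repeat(3,0).repeat(3,1)]))
print(arm.read_time())
E
```

```text
4.125 [ 0.1574049  -0.35083785 -0.04948549]
0.145 [-0.2  -0.47 -0.39]
0.14 [ 0.   -0.18 -0.15]
0.135 [ 0.36 -0.81 -0.1 ]
0.13 [-0.46  0.84  0.64]
0.125 [ 0.89  0.91 -0.12]
0.12 [-0.13 -0.43 -0.18]
0.115 [ 1.08  0.71 -0.76]
0.11 [-0.25  0.22 -0.78]
0.105 [ 0.29  0.48 -0.37]
0.1 [ 0.39  0.46 -0.24]
0.095 [-0.11  0.34 -0.46]
0.09 [-1.22 -0.05 -0.3 ]
0.085 [-0.21  0.97 -1.46]
0.08 [-0.77  0.09  0.45]
0.075 [-0.18  0.26 -0.12]
0.07 [-0.11 -1.43  0.2 ]
9.1667
```

View pics/p2.png

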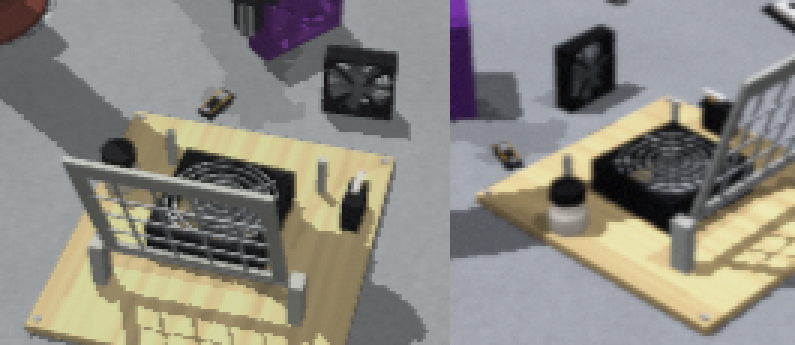

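The fan lies flat, grille up, with its far top edge from (182,150) to (295,172) in the left crop. I'll check its position numerically, then swing the guard over.

```bash
python3 - <<'E'
from rob import *
import fit
c=fit.C["scene"]
for u,v in[(182,150),(295,172)]:
    d=c["R"].T@np.array([(u/3+180-c["cx"])/c["fx"],(v/3+150-c["cy"])/c["fy"],1]);o=-c["R"].T@c["t"];X=o+d*(.05-o[2])/d[2]
    print("corner in stand",((X[:2]-O)@ex).round(3),((X[:2]-O)@ey).round(3))
q=ori()
arm.line_to(tip(.003,.08,.31),.2)
arm.line_to(tip(0,-.2,.31),.25)
arm.line_to(tip(0,-.2,.215),.15)
f0=arm.read_ft_force()
def pos(th,r=.167):
    c,s=np.cos(th),np.sin(th);d=.0025+.011*s
    y,z=-.085+r*c-d*s,.06+r*s+d*c
    if th>1.57: y=min(y,-.085+.18*c-.0135)
    return tip(0,y,z)
for th in np.r_[np.arange(2.0,.15,-.1),.1,.05,.02]:
    arm.line_to(pos(th),.1)
    f=arm.read_ft_force()-f0;print(round(th,2),np.round([f[:2]@ex,f[:2]@ey,f[2]],1))
for k in range(1,8):
    if f[2]>8:break
    arm.line_to(pos(.02)-[0,0,.0015*k],.03);f=arm.read_ft_force()-f0;print(k,f.round(1))
print(arm.read_time())
E
```

```text
corner in stand -0.063 0.071
corner in stand 0.06 0.069
2.0 [ 0.6  0.1 -0.8]
1.9 [ 0.1  0.3 -0.2]
1.8 [-0.1 -0.2  0.9]
1.7 [ 0.3 -0.3 -1.3]
1.6 [-0.4 -0.4 -0.8]
1.5 [ 0.3 -0.   0.3]
1.4 [ 0.8 -0.2 -0.6]
1.3 [-0.4 -0.1 -0.7]
1.2 [ 0.3  0.7 -0.8]
1.1 [-0.9  1.  -0.3]
1.0 [-0.3  0.9 -0. ]
0.9 [ 0.1  0.6 -0. ]
0.8 [-0.6 -0.5 -0.4]
0.7 [ 0.4  1.  -0.4]
0.6 [-0.3  0.8 -0.2]
0.5 [ 0.7  0.4 -0.3]
0.4 [-0.3  0.  -0.4]
0.3 [-0.5  0.1 -1.6]
0.2 [ 0.9 -0.5 -0.7]
0.1 [ 0.1 -0.3  0.2]
0.05 [-0.1  1.4  0. ]
0.02 [ 0.1 -0.1 -0.7]
1 [ 0.2  0.6 -0.3]
2 [0.1 0.8 0.4]
3 [-1.7 -0.   4.2]
4 [-3.5  0.6 16.5]
20.0417
```

```bash
python3 - <<'E'
from rob import *
print(arm.read_tool_pos())
arm.pause(.3)
p=np.array(arm.read_tool_pos())
arm.line_to(p+[0,0,.2],.15); arm.pause(.3)
cv2.imwrite("pics/p3.png",np.hstack([snapshot("scene")[150:290,180:320].repeat(3,0).repeat(3,1)[:345],snapshot("side")[175:290,215:340].repeat(3,0).repeat(3,1)]))
print(arm.read_time(),arm.read_ft_force())
E
```

```text
[ 0.48761096 -0.03360829  0.13492678]
22.2417 [-0.16117309  0.87374903 -0.24741439]
```

View pics/p3.png

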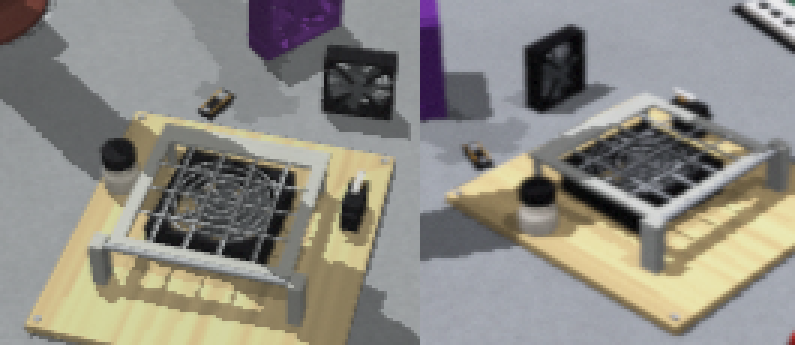

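The guard looks level, with its free edge at (165,128)–(328,155) in the left crop and (533,158)–(650,95) in the right. I'll check its height before handing in.

```bash
python3 - <<'E'
from rob import *
import fit
for a,b in[((165,128),(533,158)),((328,155),(650,95))]:
    X,r=fit.tri(np.array(a)*4/3,(np.array(b)-[420,0])*5/3);print(X.round(4),((X[:2]-O)@ex).round(3),((X[:2]-O)@ey).round(3),r)
E
```

```text
[ 0.4033 -0.063   0.0593] -0.089 0.09 [-0.   0.3 -0.1 -0.2]
[0.5655 0.0089 0.0638] 0.089 0.088 [-0.   0.3 -0.2 -0.3]
```

```bash
python3 -c "
from station import ticket;print(ticket.finish_job())"
```

```text
the job is handed in; nothing more can be done
None
```

The large fan lies flat, grille up, between the posts, the guard is pressed shut over it and the hand is clear; I handed the job in after about 22 s of robot time, and no verdict was returned.

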